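Run the carved blocks home on the clamping rail and bolt them in

ROBOT

A 7-joint arm with a two-finger parallel gripper is mounted at the origin on the work surface. World frame = base frame: x ahead of the robot, y to its left, z up, the work surface at z = 0. Lengths are in mm, angles in degrees, forces in N, time in s.
With the tool pointing down it reaches from about 400 to 925 mm from the base axis. Payload 5.6 kg.
Tool frame: the origin (TCP) lies at the very end of the fingers, on their centre line; the grasp point (between the pads) lies 19 mm behind it; z points along the fingers, y is the line along which they close (so a half turn about z gives the same grasp; the last joint's range is limited). The gripper opens to 85 mm and grips with 20 to 120 N. Pads are 22 mm wide; open, the fingers measure 114 mm over their backs; the gripper's body (76 mm by 85 mm) begins 54 mm behind the grasp point. The pads swing forward as they close: fully open they stand 13 mm farther back than shut.
Start: joints at [73.281, 26.786, -0.665, 91.828, 0.344, 61.387, -3.226], TCP at [160.014, -630.003, 231.29] pointing down, gripper open.
Joint ranges: [-144.91, 144.91], [-17.63, 115.5], [-89.93, 88.59], [15.96, 139.68], [-74.01, 254.01], [8.47, 105.57], [-167.45, 167.45]. Speed limits (degrees/s): [147.25, 147.25, 180, 180, 180, 180, 180].

INTERFACE

Orientations are given as a 3x3 rotation matrix whose columns are the frame's x, y, z axes.
In Python, from bench import ctrl, claw, kinematics, monitor, vision, job gives the robot as it stands. Calls block until the motion is done:
- ctrl.reach(position, orientation): joint-space move of the TCP to a pose.
- ctrl.movel(position, orientation=None, max_speed=150): straight line of the TCP; orientation=None keeps the orientation; max_speed is the mean speed in mm/s.
- ctrl.set_joints(angles): joint-space move.
- claw.move_gripper(opening, grip_force=None): finger opening in mm; grip_force is the grip in N (None keeps the last); returns when the fingers have stopped.
- ctrl.hold(seconds).
- kinematics.solve_ik(position, orientation): joint angles nearest the present ones, or None.
- monitor.read_state(): the state.
- vision.read_camera(name): name is "scene" or "side" or "wrist"; returns (picture, depth): 480x640x3 uint8, red, green, blue; 480x640 float32, mm along the optical axis (not along the pixel's ray), 0 where there is no reading.
- vision.camera_model(name): a dict with "mtx" (3x3 intrinsics, pixels), "R" (3x3) and "t" (3): a world point X has camera coordinates R X + t; the wrist camera has in their place "T_tool_cam" (4x4, takes a point from camera to tool coordinates, whose origin is the TCP and whose axes are the flange's). Camera axes: x right, y down, z forward; pixel columns grow to the right and rows downward; lengths in mm; the calibration is good to about 2 mm. A picture is of the moment at which its call begins: read the wrist's pose just before it. camera_model takes no time and is no camera call.
A pose or a line that the arm cannot do raises ctrl.MotionError and nothing moves.
- job.close_job(): hands the job in; it is judged then, once.
The state is a dict: "time_s": time; "joints": joint angles; "joint_velocities": joint speeds; "joint_efforts": joint torques, N m; "tcp_pos": TCP position; "orientation": TCP orientation; "ft_force": force on the tool from outside, world axes, zero at the start; "torque": the same for the moment, N m; "width": finger opening in mm; "grip_force": force on a finger pad.
Only numpy, scipy, OpenCV 4.12 (cv2) and the standard library are available. Lean on these libraries where they do the work, as an engineer would, in place of code of your own. Each camera call takes 0.05 s, during which the arm holds its last target. There are 200 camera calls.

TASK

With the fingertips, push the whole row of four carved wooden blocks along the rail as one train, without letting the row come apart, until it is fully home against the red end stop. Then push the yellow knob to slide the steel keeper bolt fully across the rail behind the last block. Only push: never lift a block, and leave the other things on the bench alone.

Things in the scene. Friction and masses are not known exactly. Their poses are not given: they have to be found in the camera images.
- jig: Fixed clamping rail: plywood base 80 x 345 mm, 16 mm thick, with a straight open-topped channel along its own y axis. Origin: centre of the base's underside, on the bench, below the channel's centre line (x = 0); z up. Turned by up to about 20 degrees either way. A red end stop (80 x 22 mm, top 66 mm above the bench) closes the +y end; the channel is open at y = -172 mm.
- channel (a point): The middle of the channel floor, 16 mm above the bench, straight above the jig's origin. The channel is 43 mm wide between two aluminium walls, each 12 mm thick and 12 mm high (wall tops 28 mm above the bench).
- guide (a point): The bolt's guide, at x = -78, y = -18 mm in the jig frame, 16 mm above the bench: a plywood lug 16 mm thick reaching from the base out to x = -130 mm, with two aluminium cheeks on it (tops 46 mm above the bench, x from -116 to -41 mm, outer faces at y = -38 and +2 mm) and the keeper bolt between them.
- stop_face (a point): The foot of the red end stop's face, on the channel floor and centre line, at y = +150 mm in the jig frame: the row is pushed towards it, in the jig's +y direction.
- block_a: Carved printing block, dark walnut block with a pale diamond relief; loose, about 60 g, 40 mm across the rail, 38 mm along it, 34 mm high plus 2 mm relief. Origin: centre of its underside. Starts in the channel, the four touching in a row in any order, 50 to 115 mm short of the stop. Its top 22 mm stand above the channel walls, where a closed fingertip can push the rearmost block's rear face.
- block_b: Carved printing block, pale maple block with a dark cross relief; loose, about 60 g, 40 mm across the rail, 38 mm along it, 34 mm high plus 2 mm relief. Origin: centre of its underside. Starts in the channel, the four touching in a row in any order, 50 to 115 mm short of the stop. Its top 22 mm stand above the channel walls, where a closed fingertip can push the rearmost block's rear face.
- block_c: Carved printing block, mid-brown block with four pale bars; loose, about 60 g, 40 mm across the rail, 38 mm along it, 34 mm high plus 2 mm relief. Origin: centre of its underside. Starts in the channel, the four touching in a row in any order, 50 to 115 mm short of the stop. Its top 22 mm stand above the channel walls, where a closed fingertip can push the rearmost block's rear face.
- block_d: Carved printing block, reddish block with a pale round disc; loose, about 60 g, 40 mm across the rail, 38 mm along it, 34 mm high plus 2 mm relief. Origin: centre of its underside. Starts in the channel, the four touching in a row in any order, 50 to 115 mm short of the stop. Its top 22 mm stand above the channel walls, where a closed fingertip can push the rearmost block's rear face.
- keeper (a joint): Keeper bolt: steel bar 75 x 18 x 16 mm, 30 to 46 mm above the bench, sliding in the jig's +x direction over the wall and across the channel. Metres: 0 fully back, 0.045 fully across, at its own stop. Starts at 0 to 0.008, needs about 2 N, stays where left. With the row home it passes about 7 mm behind the last block; with the row short of home the blocks are in its way.
- keeper_knob (a point): The centre of the top of the bolt's upright yellow knob, 20 mm in diameter, 32 mm high, its top 78 mm above the bench. Push it sideways in the jig's +x direction to slide the bolt across; there is free room on its -x side above the lug.
- jar: Amber glass jar with black cap, 48 mm diameter, 55 mm high, origin under its centre; leave alone.
- burr_box: Clear plastic box of small grinding bits, 70 x 50 x 24 mm, origin under its centre; leave alone.
- knife: Craft knife lying flat, 150 mm long along its y, 9 mm high; leave alone.
- gouge: Carving gouge with pale wooden handle, 190 mm long along its y, 16 mm high; leave alone.
- plank: Dark wooden plank with a half-carved pattern, 65 x 140 x 24 mm, origin under its centre; leave alone.
- stone: Two-layer sharpening stone, 110 x 40 x 20 mm, origin under its centre, just beyond the stop end; leave alone.
- brush: Flat brush lying flat, 140 mm long along its x, 10 mm high, beyond the open end of the rail; leave alone.
Not all that is in view belongs to the job. What is shaped like the block_b but blue or purple is not meant.

How it is judged:
By the outcome, as a careful person would: the job done as asked, in the order asked, and still so for the second after the job is handed in, with the robot touching nothing.
It also fails if it takes over 45 s, if anything falls off the work surface, if the arm or the gripper's body presses on something with over 40 N, if the wrist force passes 120 N, or if a joint passes its speed limit or range.

## Working session

There is one attempt and no reset: what is moved stays moved. The work goes in short steps, each a Python script; the robot and the scene stay as the last script left them, time stands still between calls to the robot, and variables do not carry over. Pictures are saved under pics/ and viewed, at most 10 in all, crops included, and the job is handed in when it is done.

```bash
mkdir -p pics && python3 - <<'E'
from bench import vision,monitor
import cv2,numpy as np
for n in ("scene","side"):
    p,d=vision.read_camera(n); cv2.imwrite(f"pics/{n}0.png",p[:,:,::-1]); np.savez(f"{n}0.npz",p=p,d=d)
    m=vision.camera_model(n); print(n,m["mtx"].tolist(),(-m["R"].T@m["t"]).round(),m["R"].round(3).tolist(),(d>0).mean())
print(monitor.read_state()["time_s"])
E
```

```text
scene [[504.2933634869995, 0.0, 322.1279010109735], [0.0, 504.2933634869995, 242.21926306582947], [0.0, 0.0, 1.0]] [1262. -117.  647.] [[0.162, 0.987, 0.009], [0.621, -0.095, -0.778], [-0.767, 0.131, -0.629]] 0.9959505208333334
side [[490.62991366696485, 0.0, 324.26910665341995], [0.0, 490.62991366696485, 248.49525600857964], [0.0, 0.0, 1.0]] [ 470. -560.  649.] [[0.984, -0.176, -0.014], [-0.132, -0.682, -0.719], [0.117, 0.71, -0.695]] 0.995810546875
0.1
```

View pics/scene0.png

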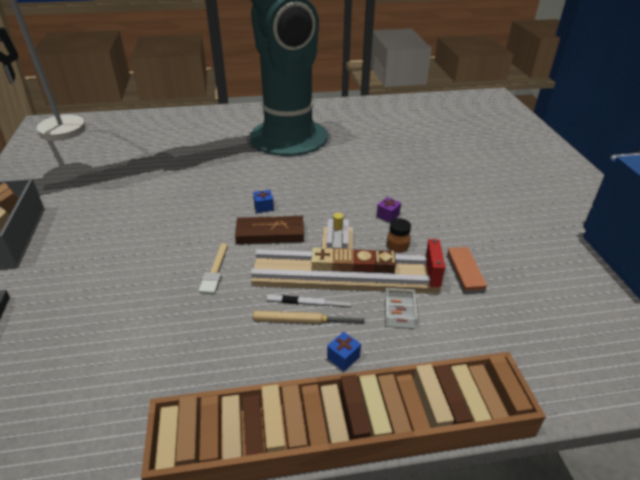

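View pics/side0.png

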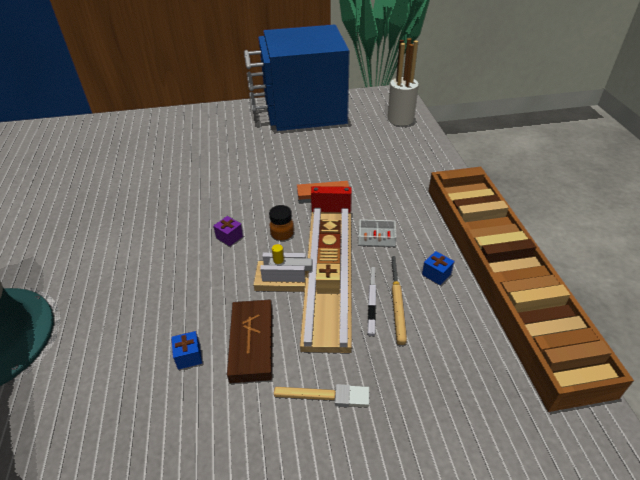

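Rail seen in both views: the cross block (side px 328,275) is rearmost, the diamond block (330,226) leads, then the gap to the red stop (332,198). The yellow knob is at (278,253). The side view shows the rail from end to end without occlusion.

```bash
cat > h.py <<'E'
import cv2,numpy as np
def cloud(p,d,R,t,K):
    v,u=np.mgrid[:480,:640]
    c=np.stack([(u-K[0,2])/K[0,0]*d,(v-K[1,2])/K[1,1]*d,d],-1)
    return (c-t)@R
def rect(X):
    return cv2.minAreaRect(X[:,:2].astype(np.float32))
E
python3 - <<'E'
from h import *
from bench import vision
for n in ("scene","side"):
    z=np.load(n+"0.npz");m=vision.camera_model(n)
    X=cloud(z["p"],z["d"],m["R"],np.array(m["t"]),m["mtx"]);P=z["p"]
    hsv=cv2.cvtColor(P,cv2.COLOR_RGB2HSV);H,S,V=hsv[...,0],hsv[...,1],hsv[...,2]
    roi=(X[...,0]>400)&(X[...,0]<850)&(abs(X[...,1])<300)&(z["d"]>0)
    tab=roi&(S<40)&(X[...,2]<8); print(n,"table z",np.median(X[...,2][tab]))
    red=roi&((H<4)|(H>174))&(S>180)&(V>70)&(X[...,2]>15)
    yel=roi&(H>22)&(H<32)&(S>170)&(X[...,2]>50)
    k=X[red]; print("red",len(k),np.percentile(k[:,2],[2,50,98]).round(1)); k=k[k[:,2]>61]; print(rect(k),k.mean(0).round(1))
    k=X[yel]; print("yel",len(k),np.percentile(k[:,2],[2,50,98]).round(1),k.mean(0).round(1)); k=k[k[:,2]>74]; print(len(k),k.mean(0).round(1))
    # block tops: high points, largest component minus red/yellow
    b=roi&(X[...,2]>47)&(X[...,2]<56)&~red&(S>60)
    nl,L,st,c=cv2.connectedComponentsWithStats(b.astype(np.uint8)); 
    for i in np.argsort(-st[1:,4])[:3]+1:
        print("comp",st[i],c[i].round(),rect(X[L==i]),np.median(X[L==i],0).round(1))
    w=roi&(X[...,2]>24)&(X[...,2]<32)&(S<60)&(V>120)
    nl,L,st,c=cv2.connectedComponentsWithStats(w.astype(np.uint8)); 
    for i in np.argsort(-st[1:,4])[:4]+1:
        print("wall",st[i],rect(X[L==i]),cv2.fitLine(X[L==i][:,:2].astype(np.float32),cv2.DIST_HUBER,0,.01,.01).ravel().round(3))
E
```

```text
scene table z -0.5473854446837972
red 376 [22.5 61.7 67.2]
((617.99951171875, 198.5603485107422), (17.710010528564453, 68.38395690917969), 78.87850952148438) [618.2 197.6  64.9]Traceback (most recent call last):
  File "<stdin>", line 12, in <module>
    return _quantile_unchecked(
        a, q, axis, out, overwrite_input, method, keepdims, weights)
    return _ureduce(a,
                    func=_quantile_ureduce_func,
    ...<5 lines>...
                    overwrite_input=overwrite_input,
                    method=method)
    r = func(a, **kwargs)
    result = _quantile(arr,
                       quantiles=q,
    ...<2 lines>...
                       out=out,
                       weights=wgt)
    slices_having_nans = np.isnan(arr[-1, ...])
                                  ~~~^^^^^^^^^
IndexError: index -1 is out of bounds for axis 0 with size 0
```

```bash
python3 - <<'E'
from h import *
from bench import vision
for n in ("scene","side"):
    z=np.load(n+"0.npz");m=vision.camera_model(n)
    X=cloud(z["p"],z["d"],m["R"],np.array(m["t"]),m["mtx"]);P=z["p"]
    hsv=cv2.cvtColor(P,cv2.COLOR_RGB2HSV);H,S,V=hsv[...,0],hsv[...,1],hsv[...,2]
    roi=(X[...,0]>400)&(X[...,0]<850)&(abs(X[...,1])<300)&(z["d"]>0)
    red=roi&((H<4)|(H>174))&(S>180)&(V>70)&(X[...,2]>15)
    yel=roi&(H>15)&(H<36)&(S>100)&(X[...,2]>57)
    k=X[red]; k=k[k[:,2]>61]; print(n,"red",rect(k),k.mean(0).round(1))
    k=X[yel]; print("yel",len(k),np.median(hsv[yel],0) if len(k) else 0); k=k[k[:,2]>74]; print(len(k),k.mean(0).round(1))
    b=roi&(X[...,2]>47)&(X[...,2]<56)&~red&(S>60)
    nl,L,st,c=cv2.connectedComponentsWithStats(b.astype(np.uint8)); 
    for i in np.argsort(-st[1:,4])[:2]+1:
        print("comp",st[i],c[i].round(),rect(X[L==i]),np.median(X[L==i],0).round(1))
    w=roi&(X[...,2]>24)&(X[...,2]<32)&(S<60)&(V>120)
    nl,L,st,c=cv2.connectedComponentsWithStats(w.astype(np.uint8)); 
    for i in np.argsort(-st[1:,4])[:4]+1:
        print("wall",st[i],rect(X[L==i]))
E
```

```text
scene red ((617.99951171875, 198.5603485107422), (17.710010528564453, 68.38395690917969), 78.87850952148438) [618.2 197.6  64.9]
yel 109 [ 24. 145. 109.]
48 [492.   45.2  77.4]
comp [ 149  352  366   60 2269] [326. 379.] ((839.8563232421875, -18.182281494140625), (520.146240234375, 20.25449562072754), 89.99547576904297) [836.6 -38.7  49.7]
comp [ 312  248   85   19 1198] [354. 257.] ((580.6768798828125, 58.14722442626953), (152.03411865234375, 44.06427764892578), 78.54271697998047) [583.2  57.4  49.7]
wall [251 269 178  12 949] ((600.7030639648438, 28.626296997070312), (321.0178527832031, 18.840869903564453), 77.78073120117188)
wall [256 250  57   8 263] ((525.7120971679688, -64.47749328613281), (106.71427917480469, 15.4951171875), 78.55264282226562)
wall [396 255  30   6 136] ((576.4452514648438, 169.96652221679688), (55.67402648925781, 14.957235336303711), 77.88055419921875)
wall [387 311   2   6   9] ((706.209228515625, 90.3371353149414), (1.7332643270492554, 11.321036338806152), 74.9935302734375)
side red ((609.1217651367188, 196.46226501464844), (24.8238468170166, 76.28321075439
[... 153 characters left out ...]
59375, -22.00897216796875), (21.687728881835938, 521.4902954101562), 0.014557509683072567) [ 836.2 -111.1   48.9]
comp [ 316  220   25   61 1233] [329. 250.] ((579.0654907226562, 53.553443908691406), (152.37106323242188, 39.80217742919922), 77.83712005615234) [578.2  45.2  49. ]
wall [340 209   8 134 911] ((600.148681640625, 23.975723266601562), (321.6862487792969, 11.389812469482422), 77.93421936035156)
wall [304 209  17 133 864] ((547.087890625, 36.02086639404297), (319.69287109375, 12.170342445373535), 77.7539291381836)
wall [360 219   1   1   1] ((657.9323120117188, 146.09568786621094), (0.0, 0.0), 0.0)
wall [394 221   1   1   1] ((721.0773315429688, 127.39048767089844), (0.0, 0.0), 0.0)
```

The two views agree: the jig is turned about -12° with its origin near (576,42). The row's rear face is at jig y ≈ -63, about 61 mm short of the stop. Next I close the fingers and descend behind the row.

```bash
cat >> h.py <<'E'
a=np.radians(77.9)
YJ=np.array([np.cos(a),np.sin(a),0]);XJ=np.array([np.sin(a),-np.cos(a),0]);O=np.array([576.2,42.0,0])
def W(x,y,z): return O+x*XJ+y*YJ+np.array([0,0,z])
def down(s): # tool y along s*jig x
    z=np.array([0,0,-1.]);y=s*XJ; return np.column_stack([np.cross(y,z),y,z])
def jig(p): q=np.asarray(p)-O; return np.array([q@XJ,q@YJ,q[2]]).round(2)
E
python3 - <<'E'
from h import *
from bench import ctrl,claw,kinematics,monitor,vision
q={s:kinematics.solve_ik(W(0,-95,130),down(s)) for s in (1,-1)}
for s in q: print(s,None if q[s] is None else np.round(q[s],1))
s=min((k for k in q if q[k] is not None),key=lambda k:abs(q[k][6])); print("use",s)
claw.move_gripper(0,20)
ctrl.reach(W(0,-95,130),down(s))
ctrl.movel(W(0,-95,36),max_speed=120)
st=monitor.read_state();print(st["time_s"],jig(st["tcp_pos"]),np.round(st["ft_force"],2),st["width"])
p,d=vision.read_camera("side");cv2.imwrite("pics/side1.png",cv2.resize(p[150:370,200:440,::-1],None,fx=2.5,fy=2.5))
E
```

```text
1 [ 28.2  30.1 -33.9 107.8  21.9  48.7 -28.9]
-1 [ 52.5  53.9 -76.2 106.4  56.9  69.4 124.7]
use 1
4.3167 [  0.54 -94.74  36.59] [ 0.54 -0.11 -1.08] 0.1641005719820161
```

View pics/side1.png

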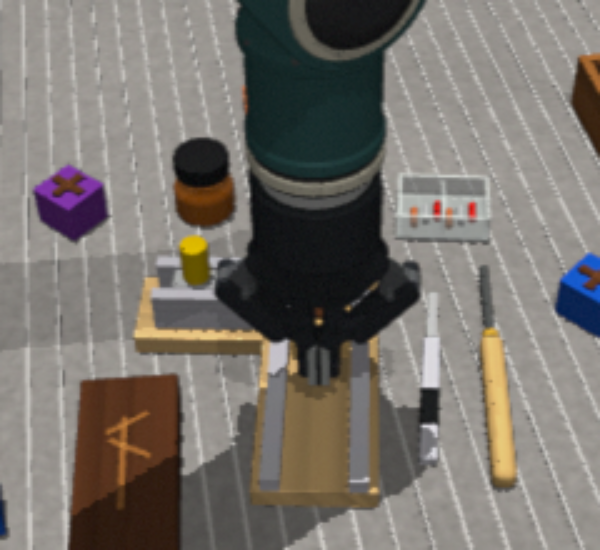

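The closed fingertips (px 318,380) are centred between the walls, behind the row and clear of them. Now the push.

```bash
python3 - <<'E'
from h import *
from bench import ctrl,monitor
f0=np.array(monitor.read_state()["ft_force"])
def rd(t=""):
    st=monitor.read_state();f=np.array(st["ft_force"])-f0
    print(t,round(st["time_s"],2),jig(st["tcp_pos"]),"fy",round(f@YJ,2),"fx",round(f@XJ,2),"fz",round(f[2],2));return f@YJ
ctrl.movel(W(0,-78,36),max_speed=40);rd("near")
ctrl.movel(W(0,-50,36),max_speed=30);rd()
ctrl.movel(W(0,-19,36),max_speed=30);rd()
for y in np.arange(-18,-3,1.0):
    ctrl.movel(W(0,y,36),max_speed=15)
    if rd()<-10: break
E
```

```text
near 4.94 [-6.000e-02 -7.780e+01  3.599e+01] fy -0.36 fx 0.34 fz -0.04
 6.03 [  0.08 -49.49  36.1 ] fy 0.67 fx -0.19 fz -0.13
 7.21 [-1.000e-02 -1.868e+01  3.600e+01] fy -0.92 fx 0.25 fz 2.41
 7.46 [-1.000e-02 -1.831e+01  3.598e+01] fy -2.98 fx 0.56 fz 3.64
 7.71 [  0.04 -16.97  35.98] fy -3.72 fx -0.09 fz 2.14
 7.96 [-2.000e-02 -1.570e+01  3.597e+01] fy -2.84 fx 1.48 fz 2.18
 8.21 [-3.000e-02 -1.475e+01  3.600e+01] fy -2.33 fx 0.29 fz 1.72
 8.46 [-3.000e-02 -1.378e+01  3.598e+01] fy -2.95 fx -0.8 fz 2.68
 8.71 [-1.000e-02 -1.279e+01  3.598e+01] fy -3.22 fx 0.08 fz 1.01
 8.96 [-2.000e-02 -1.178e+01  3.599e+01] fy -2.63 fx -0.05 fz 0.72
 9.21 [ -0.   -11.26  35.97] fy -3.74 fx 0.06 fz 2.53
 9.46 [ 1.000e-02 -1.125e+01  3.603e+01] fy -6.5 fx -0.32 fz 2.24
 9.71 [-2.000e-02 -1.125e+01  3.597e+01] fy -7.79 fx -0.03 fz 4.47
 9.96 [ -0.04 -11.25  35.98] fy -9.73 fx -1.3 fz 6.11
 10.21 [-1.000e-02 -1.125e+01  3.600e+01] fy -11.54 fx -1.18 fz 7.15
```

The fingertips stalled at jig y = -11.25 while the force kept climbing, so the row is home. I back off, rise, and check.

```bash
python3 - <<'E'
from h import *
from bench import ctrl,monitor,vision
ctrl.movel(W(0,-45,36),max_speed=60)
ctrl.movel(W(0,-45,120),max_speed=150)
ctrl.reach(W(-145,-18,120),down(1))
n="side"
p,d=vision.read_camera(n);m=vision.camera_model(n)
cv2.imwrite("pics/side2.png",cv2.resize(p[150:370,200:440,::-1],None,fx=2.5,fy=2.5))
st=monitor.read_state();print(st["time_s"],jig(st["tcp_pos"]))
p,d=vision.read_camera("scene");m=vision.camera_model("scene")
cv2.imwrite("pics/scene2.png",cv2.resize(p[190:310,220:500,::-1],None,fx=2.8,fy=2.8))
E
```

```text
12.3917 [-144.23  -18.03  119.81]
```

View pics/side2.png

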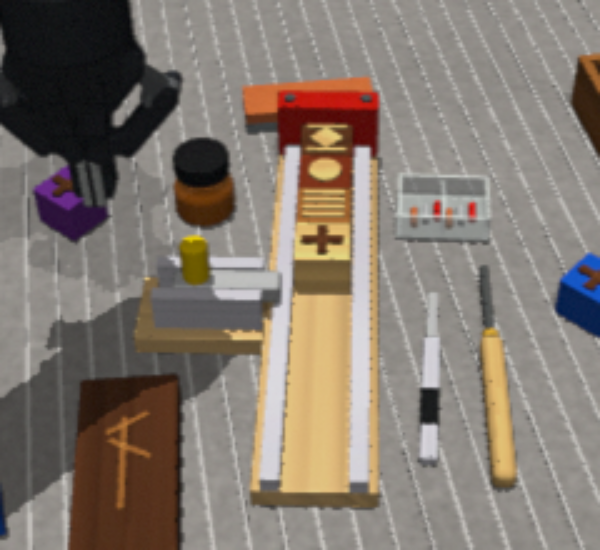

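View pics/scene2.png

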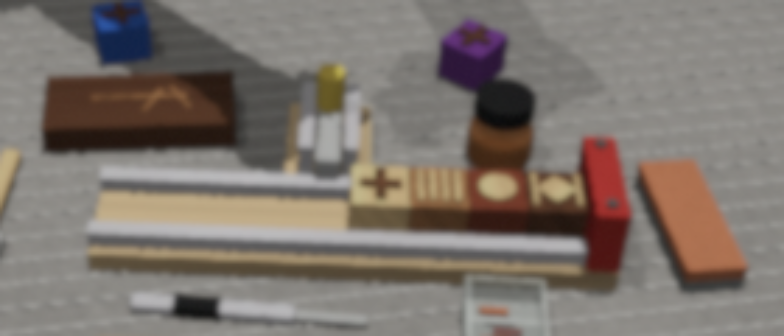

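The row is tight and flush against the stop (scene crop: diamond block at 555,190 touching the red stop at 600). The bolt path behind the cross block is free and the knob is at (195,260) in the side crop. Now I push the knob.

```bash
python3 - <<'E'
from h import *
from bench import ctrl,monitor
ctrl.movel(W(-130,-18,120),max_speed=100)
ctrl.movel(W(-130,-18,58),max_speed=100)
f0=np.array(monitor.read_state()["ft_force"])
def rd(t=""):
    st=monitor.read_state();f=np.array(st["ft_force"])-f0
    print(t,round(st["time_s"],2),jig(st["tcp_pos"]),"fx",round(f@XJ,2),"fy",round(f@YJ,2),"fz",round(f[2],2));return f@XJ
rd("near")
for x in list(range(-115,-74,5))+list(range(-74,-45)):
    ctrl.movel(W(x,-18,58),max_speed=25)
    if rd()<-12: break
E
```

```text
near 13.51 [-129.83  -17.7    58.25] fx 0.0 fy 0.0 fz 0.0
 14.26 [-115.19  -18.01   57.92] fx -0.81 fy -0.44 fz -1.03
 14.61 [-109.84  -17.96   57.98] fx -0.23 fy -1.06 fz 0.4
 14.96 [-104.66  -17.96   58.  ] fx 0.01 fy -0.52 fz 0.17
 15.31 [-99.55 -17.97  58.03] fx 0.15 fy -0.67 fz 0.83
 15.66 [-94.58 -17.98  58.01] fx 0.21 fy -0.77 fz -0.46
 16.01 [-89.61 -17.96  58.02] fx -0.61 fy -0.6 fz 0.16
 16.36 [-84.6  -17.98  58.01] fx -0.21 fy -0.3 fz -0.53
 16.71 [-79.6  -17.98  58.02] fx 0.37 fy 0.02 fz 0.99
 17.06 [-74.56 -17.96  58.02] fx -0.28 fy -0.53 fz -0.29
 17.31 [-73.97 -17.97  58.02] fx -0.46 fy 0.46 fz 1.14
 17.56 [-73.07 -18.    57.99] fx -0.68 fy -1.04 fz 0.23
 17.81 [-71.94 -18.    57.99] fx -1.11 fy -0.57 fz 0.71
 18.06 [-71.41 -18.    57.93] fx -3.01 fy 0.26 fz 2.4
 18.31 [-71.27 -18.02  57.89] fx -6.12 fy -0.07 fz 4.39
 18.56 [-71.24 -18.02  57.8 ] fx -8.75 fy -0.67 fz 6.63
 18.81 [-71.14 -18.04  57.79] fx -11.57 fy -1.32 fz 8.91
 19.06 [-71.09 -18.07  57.71] fx -13.86 fy -0.94 fz 12.17
```

```bash
python3 - <<'E'
from h import *
from bench import ctrl,monitor,vision
ctrl.movel(W(-105,-18,58),max_speed=60)
ctrl.movel(W(-125,-18,130),max_speed=150)
ctrl.reach(W(-160,-18,150),down(1))
for n in("side","scene"):
    p,d=vision.read_camera(n);m=vision.camera_model(n)
    X=cloud(p,d,m["R"],np.array(m["t"]),m["mtx"]);hsv=cv2.cvtColor(p,cv2.COLOR_RGB2HSV);H,S=hsv[...,0],hsv[...,1]
    y=(abs(X[...,0]-530)<80)&(abs(X[...,1]-40)<40)&(H>15)&(H<36)&(S>100)&(X[...,2]>74)&(X[...,2]<82)
    print(n,"knob",jig(X[y].mean(0)) if y.any() else None)
    if n=="side": a=p[150:370,200:440,::-1]
    else: b=p[190:310,220:500,::-1]
a=cv2.resize(a,(327,300));b=cv2.resize(b,(470,201));im=np.zeros((300,797,3),np.uint8);im[:,:327]=a;im[:201,327:]=b
cv2.imwrite("pics/end.png",im);print(monitor.read_state()["time_s"])
E
```

```text
side knob [-47.26 -19.68  76.26]
scene knob [-44.39 -14.89  77.25]
20.875
```

View pics/end.png

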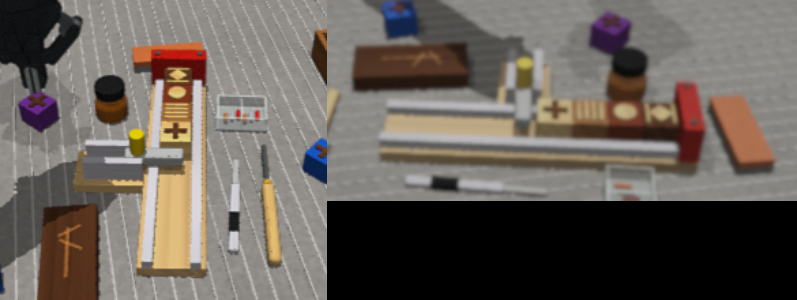

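The row is still tight against the stop and the bolt lies across the channel behind the cross block. The knob moved about 39 mm from a bolt that started about 6 mm out, and it stalled hard at its own stop. Handing in.

```bash
python3 -c "
from bench import job
print(job.close_job())"
```

```text
the job is handed in; nothing more can be done
None
```

The job is handed in: the four blocks were pushed as one closed train to the red stop, and the keeper bolt was then slid across behind the last block until it hit its own stop (about 21 s of robot time, no verdict returned).

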